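# Snap the shaker cap onto the open spice jar and lift it by the cap

## Robot

A 7-joint arm with a two-finger parallel gripper is mounted at the origin on a cart in front of the work surface, level with it; the furniture and walls round the work are solid. World frame = base frame: x ahead of the robot, y to its left, z up, the work surface at z = 0. Lengths are in m, angles in degrees, forces in N, time in s.
With the tool pointing down it reaches from about 0.4 to 0.875 m from the base axis. Payload 4.4 kg.
Tool frame: the origin (TCP) lies at the very end of the fingers, on their centre line; the grasp point (between the pads) lies 19 mm behind it; z points along the fingers, y is the line along which they close (so a half turn about z gives the same grasp; the last joint's range is limited). The gripper opens to 85 mm and grips with 20 to 120 N. Pads are 22 mm wide; open, the fingers measure 114 mm over their backs; the gripper's body (76 mm by 85 mm) begins 54 mm behind the grasp point. The pads swing forward as they close: fully open they stand 13 mm farther back than shut.
Start: joints at [-71.666, 36.005, 2.206, 86.941, -1.547, 57.084, -1.146], TCP at [0.245, 0.602, 0.199] pointing down, gripper open.
Joint ranges: [-175.42, 175.42], [-21.48, 121.26], [-71.46, 75.88], [10.55, 141.38], [-63.04, 243.04], [13.31, 113.54], [-168.57, 168.57]. Speed limits (degrees/s): [147.25, 147.25, 180, 180, 180, 180, 180].

## Interface

Orientations are given as [roll, pitch, yaw] about the fixed x, y, z axes, in that order (R = Rz(yaw) Ry(pitch) Rx(roll)).
In Python, from rig import sense, read_camera, close_job, cut_out gives the robot as it stands. The module is installed in compiled form; this text tells all that it offers.
- The arm moves only by the shell command python3 -m pendant 'ROWS'. ROWS is text: rows parted by semicolons, each of 7 numbers parted by spaces: the shift along the tool's x, y, z scaled (see below), then the turn, a rotation vector about the tool's x, y, z scaled (see below), then the opening, from -1 (shut) to 1 (fully open), so that 0 is half open. In form: dx dy dz ax ay az gripper; .... A call has 1 to 8 rows; each row shifts and turns the commanded pose from where the row before left it, along the tool's axes as they then stand; what a row does not reach is not made up. The controller multiplies each number of a shift by 20 mm and each number of a turn by 4 degrees. A row lasts 1/10 s, in which the tool goes at most 50 mm and 8.59 degrees, less where a joint would pass 70% of its speed; a pose out of reach is approached as far as the arm can. A call with a number of a shift or a turn outside -1 to 1 is refused whole. A call with a gripper value outside its range is refused whole. The fingers move at their own pace and stop on an object; the grip force is fixed at half the most. Time passes only in rows, so rows that do not move let the fingers close. It gives the time, the measured TCP pose, the force, the opening and the grip force at its end, in the units of the state.
- sense(): the state, without advancing time (a new reading comes with each control period).
- read_camera(name): name is "side" or "top" or "wrist"; returns a dict with "image" (420x560x3 uint8, red, green, blue), "intrinsics" (3x3 intrinsics, pixels), "cam_to_world" (4x4, takes a point from camera to world coordinates); the wrist camera has in their place "tool_from_camera" (4x4, takes a point from camera to tool coordinates, whose origin is the TCP and whose axes are the flange's). Camera axes: x right, y down, z forward; pixel columns grow to the right and rows downward; lengths in m; the calibration is good to about 2 mm. A picture is of the moment at which its call begins: read the wrist's pose just before it. There is no depth.
- close_job(): hands the job in; it is judged then, once.
Trained networks look in the newest picture that a camera, given by its name, has taken for a name from the list of things; names that differ only in an ending like _2 or _b are one class to them, and where a whole thing is asked for, a point or a joint stands for the part that bears it (a point fixed in the world has none). Each returns a list of dicts, best first, with "confidence" (0 to 1); they miss things now and then, are a little off and sometimes report something else, mostly with a low value. They report only what shows in the picture. A call takes as long as a camera call.
- cut_out(target, camera): "mask" (420x560 bool, what is visible of it) and "box" ([left, top, right, bottom] in pixels, round what is visible of it).
The state is a dict: "clock": time; "joint_pos": joint angles; "joint_velocities": joint speeds; "effort": joint torques, N m; "ee_pos": TCP position; "orientation": TCP orientation; "force": force on the tool from outside, world axes, zero at the start; "wrist_torque": the same for the moment, N m; "opening": finger opening in m; "finger_force": force on a finger pad.
Only numpy, scipy, OpenCV 4.12 (cv2) and the standard library are available. Lean on these libraries where they do the work, as an engineer would, in place of code of your own. Each camera call takes 0.05 s, during which the arm holds its last target. There are 200 camera calls.

## Task

One of the three spice jars in the wooden stand is still open. Pick up the loose black cap, set it squarely on that jar where it stands, press it down until it clicks and keep pressing firmly for a moment after the give, so that it sits fully home; then lift the jar by its cap alone out of the stand, a hand's width up, and finish while still holding it upright there, without letting go. Leave the two capped jars and the other things undisturbed.

Things in the scene. Friction and masses are not known exactly. Their poses are not given: they have to be found in the camera images.
- loose_cap: loose black ribbed cap, skirt down on the worktop: 44 mm across, 34 high, bore 39 wide and 30 deep, 32 g. Origin: centre of the skirt's lower edge, z up. Tongues in it meet the jar's bead when the origin is 87 mm above the jar's underside; push rises to 10 to 15 N, near 83 mm it clicks and drops, at 79 mm the cap is hard on the rim: home. Then it carries the jar, with about 1 mm play.
- fitted_1: black ribbed cap like the loose one, already snapped home on one of the jars: its origin (centre of the skirt's lower edge, z up) is on the jar's axis, 79 mm above the jar's underside.
- fitted_2: black ribbed cap like the loose one, already snapped home on another jar: its origin (centre of the skirt's lower edge, z up) is on the jar's axis, 79 mm above the jar's underside.
- jar_red: glass spice jar with dark red contents, 46 mm across, in one of the stand's recesses (1.5 mm play). Neck 30 mm across from 76 mm up to its chamfered rim at 109 mm; round it a snap bead 35 mm across, crest at 98.5 mm. 0.12 to 0.20 kg. Origin: centre of the underside, 12 mm above the worktop at the start. Which of the three jars is open varies; the other two wear the fitted caps.
- jar_yellow: glass spice jar with yellow contents, 46 mm across, in one of the stand's recesses (1.5 mm play). Neck 30 mm across from 76 mm up to its chamfered rim at 109 mm; round it a snap bead 35 mm across, crest at 98.5 mm. 0.12 to 0.20 kg. Origin: centre of the underside, 12 mm above the worktop at the start. Which of the three jars is open varies; the other two wear the fitted caps.
- jar_green: glass spice jar with dark green contents, 46 mm across, in one of the stand's recesses (1.5 mm play). Neck 30 mm across from 76 mm up to its chamfered rim at 109 mm; round it a snap bead 35 mm across, crest at 98.5 mm. 0.12 to 0.20 kg. Origin: centre of the underside, 12 mm above the worktop at the start. Which of the three jars is open varies; the other two wear the fitted caps.
- stand: fixed wooden block, 78 mm (its x) by 262 mm (its y) by 22 mm high; three round recesses 49 mm wide along its y at -80, 0 and +80 mm, cork floors 12 mm above the worktop. Origin: centre of the underside. Yaw up to 0.35 rad either way. Neighbouring jars leave 34 mm between them; along the stand's x both sides of each jar are clear.
- salt_shaker: glass salt shaker, 44 mm across, 90 mm high, standing behind the work; origin: centre of the underside. Bystander.
- pepper_mill: turned wooden pepper mill, 58 mm across, 170 mm high, standing behind the work; origin: centre of the underside. Bystander.
- teaspoon: steel teaspoon 130 mm long, 27 mm wide, lying on the worktop at the robot's side of the stand; origin: its middle, on the worktop. Bystander.

How it is judged:
By the outcome, as a careful person would: the job done as asked, in the order asked, and still so for the second after the job is handed in, while the arm keeps its last pose, push and grip.
It also fails if it takes over 48 s, if anything falls off the work surface, if the arm or the gripper's body presses on something with over 40 N, if the wrist force passes 120 N, or if a joint passes its speed limit or range.

## Working session

There is one attempt and no reset: what is moved stays moved. The work goes in short steps, Python scripts to look and compute and a shell command to move; the robot and the scene stay as the last step left them, time stands still between calls to the robot, and variables do not carry over. Pictures are saved under pics/ and viewed, at most 10 in all, crops included, and the job is handed in when it is done.

```bash
mkdir -p pics; cat > h.py <<'E'
import numpy as np, cv2
from rig import *
def ray(c,u,v):
    K=c["intrinsics"];T=c["cam_to_world"]
    d=T[:3,:3]@np.linalg.solve(K,[u,v,1.]);return T[:3,3],d
def onz(c,u,v,z):
    o,d=ray(c,u,v);return o+d*(z-o[2])/d[2]
E
python3 - <<'E'
from h import *
s=sense();print({k:np.round(v,3).tolist() for k,v in s.items()})
im=[]
for n in("top","side"):
    c=read_camera(n);cv2.imwrite(f"pics/{n}0.png",c["image"][:,:,::-1])
    c={k:np.array(v) for k,v in c.items()}
    print(n,c["intrinsics"].round(1).tolist(),c["cam_to_world"].round(3).tolist())
    for t in("loose_cap","jar_red","jar_yellow","jar_green","stand","fitted_1","salt_shaker","pepper_mill","teaspoon"):
        for r in cut_out(t,n)[:4]:
            m=r["mask"];y,x=np.nonzero(m);print(t,round(r["confidence"],2),np.round(r["box"],0).tolist(),x.mean().round(1),y.mean().round(1),onz(c,x.mean(),y.mean(),0.034).round(3))
E
```

```text
{'clock': 0.0, 'joint_pos': [-71.666, 36.061, 2.201, 86.996, -1.546, 57.085, -1.147], 'joint_velocities': [-0.052, 0.002, 0.076, 0.032, 0.103, -0.003, -0.008], 'effort': [-0.001, -56.34, 1.225, -19.344, 0.011, 0.011, 0.0], 'ee_pos': [0.244, 0.602, 0.198], 'orientation': [-179.887, 0.002, 157.896], 'force': [-0.126, 0.032, -0.084], 'wrist_torque': [0.021, 0.004, -0.029], 'finger_force': 0.0, 'opening': 0.085}
top [[405.5, 0.0, 277.6], [0.0, 405.5, 216.9], [0.0, 0.0, 1.0]] [[-0.025, -0.995, 0.101, 0.442], [-1.0, 0.023, -0.015, -0.045], [0.012, -0.102, -0.995, 1.065], [0.0, 0.0, 0.0, 1.0]]
loose_cap 0.51 [343.0, 230.0, 361.0, 246.0] 350.9 237.0 [ 0.491 -0.246  0.034]
loose_cap 0.45 [250.0, 181.0, 270.0, 199.0] 259.1 189.6 [ 0.619 -0.015  0.034]
jar_red 0.65 [225.0, 197.0, 241.0, 212.0] 234.1 206.7 [0.576 0.05  0.034]
jar_yellow 0.64 [254.0, 198.0, 266.0, 206.0] 261.8 201.1 [ 0.589 -0.021  0.034]
jar_green 0.56 [188.0, 203.0, 209.0, 218.0] 198.1 210.1 [0.57  0.142 0.034]
stand 0.96 [178.0, 175.0, 283.0, 232.0] 233.0 205.9 [0.578 0.053 0.034]
fitted_1 0.61 [248.0, 179.0, 269.0, 197.0] 259
[... 897 characters left out ...]
 0.177 0.034]
stand 0.6 [234.0, 175.0, 309.0, 236.0] 271.9 208.6 [ 0.57  -0.002  0.034]
stand 0.47 [248.0, 151.0, 263.0, 186.0] 254.7 169.3 [0.575 0.176 0.034]
fitted_1 0.72 [262.0, 161.0, 283.0, 182.0] 270.4 171.4 [0.615 0.153 0.034]
fitted_1 0.53 [281.0, 178.0, 298.0, 198.0] 287.1 187.8 [0.637 0.069 0.034]
fitted_1 0.38 [179.0, 208.0, 221.0, 234.0] 199.5 218.7 [0.382 0.013 0.034]
salt_shaker 0.96 [325.0, 200.0, 343.0, 230.0] 334.0 216.0 [ 0.715 -0.076  0.034]
pepper_mill 0.57 [369.0, 250.0, 401.0, 315.0] 384.7 283.0 [ 0.736 -0.315  0.034]
pepper_mill 0.2 [327.0, 200.0, 342.0, 231.0] 333.9 216.3 [ 0.714 -0.077  0.034]
teaspoon 0.5 [181.0, 207.0, 219.0, 235.0] 201.8 217.5 [0.388 0.016 0.034]
```

View pics/top0.png

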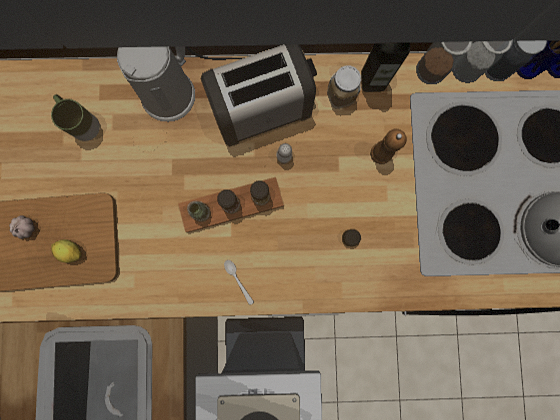

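View pics/side0.png

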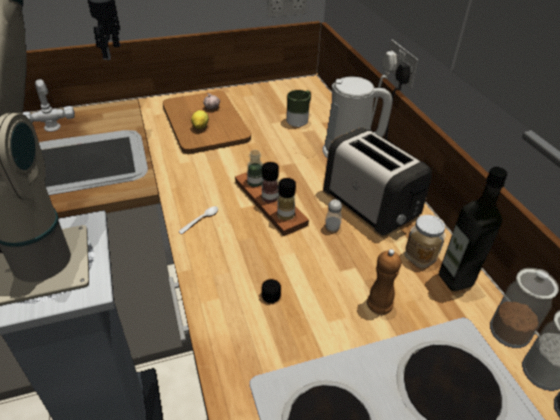

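The top view shows the loose cap at about (351,238). The jars stand at (198,210), (228,199) and (260,190), and the left one, green, has no cap. The side view agrees: green is bare at (255,168), the cap is at (271,291) and the spoon at (200,219).

```bash
cat >> h.py <<'E'
from scipy.optimize import least_squares
def proj(c,P):
    T=np.linalg.inv(c["cam_to_world"]);q=(c["intrinsics"]@(P@T[:3,:3].T+T[:3,3]).T).T;return q[:,:2]/q[:,2:]
def cyl(c,xy,z0,z1,r):
    a=np.linspace(0,2*np.pi,60);P=np.r_[tuple(np.c_[xy[0]+r*np.cos(a),xy[1]+r*np.sin(a),0*a+z] for z in(z0,z1))]
    h=cv2.convexHull(proj(c,P).astype(np.float32));M=cv2.moments(h);return np.array([M["m10"]/M["m00"],M["m01"]/M["m00"]])
def fitcyl(obs,z0,z1,r,x0):
    return least_squares(lambda p:np.concatenate([cyl(c,p,z0,z1,r)-uv for c,uv in obs]),x0,diff_step=1e-3)
def cen(m):
    y,x=np.nonzero(m);return np.array([x.mean()+0,y.mean()+0])
E
python3 - <<'E'
from h import *
t=read_camera("top");m=cut_out("stand","top")[0]["mask"].astype(np.uint8)
cs=max(cv2.findContours(m,0,1)[0],key=cv2.contourArea)[:,0]
w=np.array([onz(t,u,v,0.022)[:2] for u,v in cs]);print(cv2.minAreaRect((w*1000).astype(np.float32)))
lc=[r for r in cut_out("loose_cap","top") if r["box"][0]>320][0]
s=read_camera("side");ls=[r for r in cut_out("loose_cap","side") if r["box"][1]>250][0]
for o in([(t,cen(lc["mask"]))],[(s,cen(ls["mask"]))],[(t,cen(lc["mask"])),(s,cen(ls["mask"]))]):
    r=fitcyl(o,0,.034,.022,[.49,-.25]);print(r.x.round(4),r.fun.round(2))
for q in cut_out("fitted_1","top")[:2]:
    print("fit",fitcyl([(t,cen(q["mask"]))],.091,.125,.022,[.58,.0]).x.round(4))
for n,c in(("top",t),("side",s)):
    for q in cut_out("jar_green",n)[:1]:
        print(n,fitcyl([(c,cen(q["mask"]))],.012,.121,.02,[.57,.12]).x.round(4))
W=read_camera("wrist");print(np.round(W["tool_from_camera"],3).tolist(),np.round(W["intrinsics"],1).tolist())
E
```

```text
((585.0830078125, 60.154441833496094), (81.61467742919922, 265.05126953125), 14.008955001831055)
[ 0.4913 -0.2484] [0. 0.]
[ 0.4905 -0.2511] [-0.  0.]
[ 0.491  -0.2496] [ 0.48  0.12 -0.   -0.54]
fit [ 0.6068 -0.0165]
fit [0.5858 0.06  ]
top [0.5649 0.1344]
side [0.5617 0.1318]
[[0.0, -0.964, -0.265, 0.067], [1.0, 0.0, 0.001, -0.0], [-0.001, -0.265, 0.964, -0.175], [0.0, 0.0, 0.0, 1.0]] [[356.5, 0.0, 273.6], [0.0, 356.5, 218.2], [0.0, 0.0, 1.0]]
```

```bash
R="-.98 -.65 -.1 0 0 0 1"; true
python3 -m pendant '-.98 -.65 -.1 0 0 0 1;-.98 -.65 -.1 0 0 0 1;-.98 -.65 -.1 0 0 0 1;-.98 -.65 -.1 0 0 0 1;-.98 -.65 -.1 0 0 0 1;-.98 -.65 -.1 0 0 0 1;-.98 -.65 -.1 0 0 0 1;-.98 -.65 -.1 0 0 0 1'
python3 -m pendant '-.98 -.65 -.1 0 0 0 1;-.98 -.65 -.1 0 0 0 1;-.98 -.65 -.1 0 0 0 1;-.98 -.65 -.1 0 0 0 1;-.98 -.65 -.1 0 0 0 1;-.98 -.65 -.1 0 0 0 1;-.98 -.65 -.1 0 0 0 1;-.98 -.65 -.1 0 0 0 1'
python3 -m pendant '-.98 -.65 -.1 0 0 0 1;-.98 -.65 -.1 0 0 0 1;-.98 -.65 -.1 0 0 0 1;-.98 -.65 -.1 0 0 0 1;-.98 -.65 -.1 0 0 0 1;-.98 -.65 -.1 0 0 0 1;-.98 -.65 -.1 0 0 0 1;-.98 -.65 -.1 0 0 0 1'
python3 -m pendant '0 0 0 0 0 1 1;0 0 0 0 0 1 1;0 0 0 0 0 1 1;0 0 0 0 0 1 1;0 0 0 0 0 1 1;0 0 0 0 0 1 1;0 0 0 0 0 1 1'
python3 -m pendant '0 0 0 0 0 1 1;0 0 0 0 0 1 1;0 0 0 0 0 1 1;0 0 0 0 0 1 1;0 0 0 0 0 1 1;0 0 0 0 0 1 1;0 0 0 0 0 .4 1;0 0 0 0 0 0 1'
```

```text
clock: 2.25
ee_pos: [0.3512, 0.4461, 0.215]
orientation: [180.0, 0.0, 157.9]
force: [0.3, 0.4, 0.8]
opening: 0.0856
finger_force: 0.0
clock: 3.05
ee_pos: [0.4574, 0.2907, 0.2311]
orientation: [180.0, 0.0, 157.9]
force: [1.4, -0.1, -0.2]
opening: 0.0856
finger_force: 0.0
clock: 3.85
ee_pos: [0.5635, 0.1354, 0.247]
orientation: [180.0, 0.0, 157.9]
force: [0.6, -0.5, -0.0]
opening: 0.0854
finger_force: 0.0
clock: 4.55
ee_pos: [0.563, 0.1362, 0.2469]
orientation: [180.0, -0.0, 129.7]
force: [-0.4, -0.2, -0.6]
opening: 0.0854
finger_force: 0.0
clock: 5.35
ee_pos: [0.563, 0.1362, 0.2468]
orientation: [-180.0, 0.0, 104.3]
force: [-0.1, -0.1, 0.2]
opening: 0.0856
finger_force: 0.0
```

```bash
cat >> h.py <<'E'
from scipy.spatial.transform import Rotation as Ro
def wrist():
    s=sense();c=read_camera("wrist");T=np.eye(4);T[:3,:3]=Ro.from_euler("xyz",s["orientation"],degrees=True).as_matrix();T[:3,3]=s["ee_pos"]
    c["cam_to_world"]=T@c["tool_from_camera"];return c,s
E
python3 - <<'E'
from h import *
c,s=wrist();im=c["image"].copy()
for t in("jar_green","fitted_1","stand"):
    for r in cut_out(t,"wrist")[:2]:
        print(t,round(r["confidence"],2),np.round(r["box"]).tolist(),cen(r["mask"]).round(1),fitcyl([(c,cen(r["mask"]))],.091,.125,.022,[.58,.06]).x.round(4))
for xy,col in(((.5652,.1368),(255,0,0)),((.5858,.060),(0,255,0))):
  for z,r in((.121,.015),(.1105,.0175),(.088,.023)):
    a=np.linspace(0,6.28,60);cv2.polylines(im,[proj(c,np.c_[xy[0]+r*np.cos(a),xy[1]+r*np.sin(a),0*a+z]).round().astype(np.int32)],True,col)
cv2.imwrite("pics/w1.png",im[:,:,::-1])
E
```

```text
jar_green 0.94 [255.0, 159.0, 303.0, 216.0] [276.7 187.8] [0.5636 0.1465]
fitted_1 0.77 [251.0, 249.0, 300.0, 311.0] [276.6 279.7] [0.5858 0.0601]
fitted_1 0.61 [253.0, 326.0, 297.0, 379.0] [275.7 352.1] [ 0.605  -0.0177]
stand 0.87 [241.0, 130.0, 312.0, 342.0] [276.  216.3] [0.5695 0.1209]
```

View pics/w1.png

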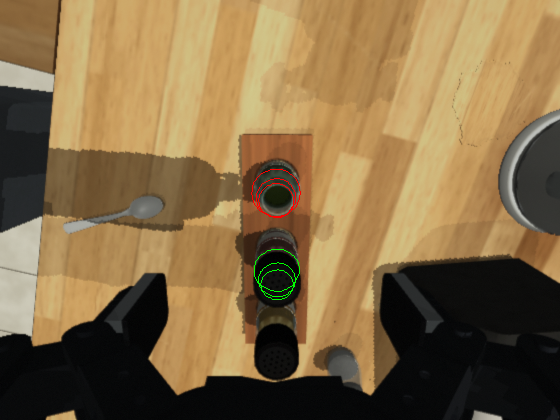

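The wrist view shows the open green jar's mouth near (277,198), with the two capped jars at (277,275) and (276,350). The model circles land close to it; I'll zoom in on the mouth to refine the position.

```bash
python3 - <<'E'
from h import *
c,s=wrist();b=c["image"][140:225,235:320]
im=cv2.resize(b,None,fx=7,fy=7,interpolation=cv2.INTER_CUBIC)
for xy,col in(((.5658,.1375),(255,0,0)),):
  for z,r in((.121,.015),(.088,.023)):
    a=np.linspace(0,6.28,60);p=(proj(c,np.c_[xy[0]+r*np.cos(a),xy[1]+r*np.sin(a),0*a+z])-[235,140]+.5)*7
    cv2.polylines(im,[p.round().astype(np.int32)],True,col)
cv2.imwrite("pics/w2.png",im[:,:,::-1])
for u,v in((277,199),(278,199),(277,200)):print(onz(c,u,v,.121).round(4))
E
```

```text
[0.566  0.1381 0.121 ]
[0.5668 0.1383 0.121 ]
[0.5662 0.1373 0.121 ]
```

View pics/w2.png

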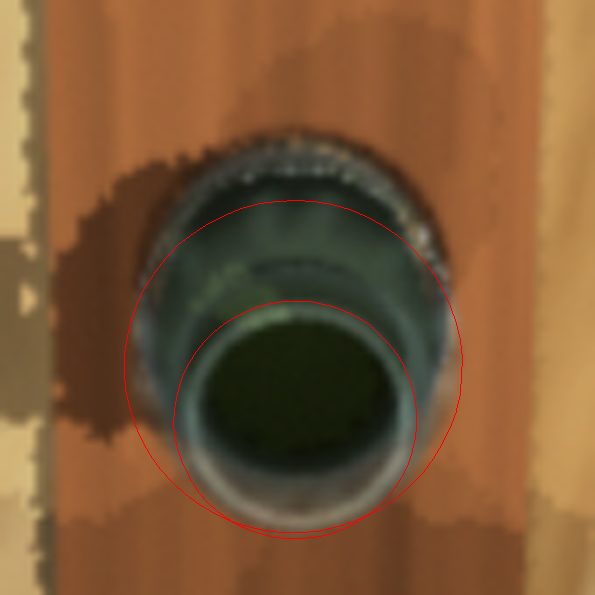

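The real mouth centre is about 0.7 px to the right of the drawn circle, so the rim is at roughly (0.5664, 0.1376). Next I go to the cap.

```bash
python3 -m pendant '-.99 -.46 0 0 0 0 1;-.99 -.46 0 0 0 0 1;-.99 -.46 0 0 0 0 1;-.99 -.46 0 0 0 0 1;-.99 -.46 0 0 0 0 1;-.99 -.46 0 0 0 0 1' | head -1
python3 -m pendant '-.99 -.46 .4 0 0 0 1;-.99 -.46 .4 0 0 0 1;-.99 -.46 .4 0 0 0 1;-.99 -.46 .4 0 0 0 1;-.99 -.46 .4 0 0 0 1;-.99 -.46 .4 0 0 0 1' |head -1
python3 -m pendant '-.99 -.46 .4 0 0 0 1;-.99 -.46 .4 0 0 0 1;-.99 -.46 .4 0 0 0 1;-.99 -.46 .4 0 0 0 1;-.99 -.46 .4 0 0 0 1;-.99 -.46 .4 0 0 0 1;0 0 0 0 0 0 1'
python3 - <<'E'
from h import *
c,s=wrist();im=c["image"].copy();r=cut_out("loose_cap","wrist")
xy=np.array([.491,-.2496])
for q in r[:2]:
    x=fitcyl([(c,cen(q["mask"]))],0,.034,.022,xy).x;print(q["confidence"],q["box"],x.round(4))
x=fitcyl([(c,cen(r[0]["mask"]))],0,.034,.022,xy).x
print(s["ee_pos"],s["orientation"])
for z in(0,.034):
    a=np.linspace(0,6.28,60);cv2.polylines(im,[proj(c,np.c_[x[0]+.022*np.cos(a),x[1]+.022*np.sin(a),0*a+z]).round().astype(np.int32)],True,(255,0,0))
cv2.imwrite("pics/w3.png",im[:,:,::-1])
E
```

```text
clock: 6.2
clock: 6.8
clock: 7.5
ee_pos: [0.4887, -0.2538, 0.1501]
orientation: [-179.9, 0.1, 104.0]
force: [-0.2, 0.2, -0.6]
opening: 0.0853
finger_force: 0.0
0.91 [253.2, 168.1, 302.2, 222.7] [ 0.4914 -0.2497]
[ 0.48874141 -0.25375591  0.15010033] [-1.79884185e+02  7.91082079e-02  1.04017085e+02]
```

View pics/w3.png

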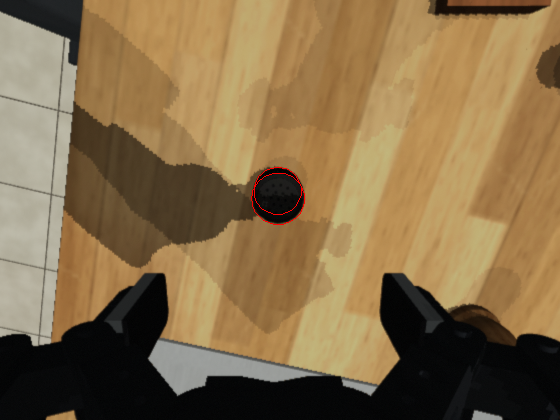

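The cap is at (277,196), inside the fitted outline, so it is at (0.4914, -0.2497). I'll centre, descend and grip.

```bash
python3 -m pendant '.17 .18 1 0 0 0 1;0 0 1 0 0 0 1;0 0 1 0 0 0 1;0 0 1 0 0 0 1;0 0 1 0 0 0 1;0 0 1 0 0 0 1;0 0 .9 0 0 0 1;0 0 .45 0 0 0 1'
python3 -m pendant '0 0 0 0 0 0 1;0 0 0 0 0 0 -1;0 0 0 0 0 0 -1;0 0 0 0 0 0 -1;0 0 0 0 0 0 -1;0 0 0 0 0 0 -1;0 0 0 0 0 0 -1;0 0 0 0 0 0 -1'
```

```text
clock: 8.4
ee_pos: [0.4934, -0.2439, 0.0028]
orientation: [-180.0, -0.1, 104.4]
force: [0.1, -0.5, 0.2]
opening: 0.0856
finger_force: 0.0
clock: 9.2
ee_pos: [0.4931, -0.2459, 0.0038]
orientation: [-180.0, -0.0, 104.3]
force: [0.2, -0.1, 0.3]
opening: -0.0004
finger_force: 0.0
```

```bash
python3 - <<'E'
from h import *
s=sense();print(s["opening"],s["ee_pos"],s["finger_force"])
c,s=wrist();cv2.imwrite("pics/w4.png",c["image"][:,:,::-1])
t=read_camera("side");cv2.imwrite("pics/s4.png",cv2.resize(t["image"][200:360,170:390],None,fx=3.5,fy=3.5,interpolation=2)[:,:,::-1])
E
```

```text
-0.0004386619153903973 [ 0.49312709 -0.24593328  0.00381799] 0.0
```

View pics/w4.png

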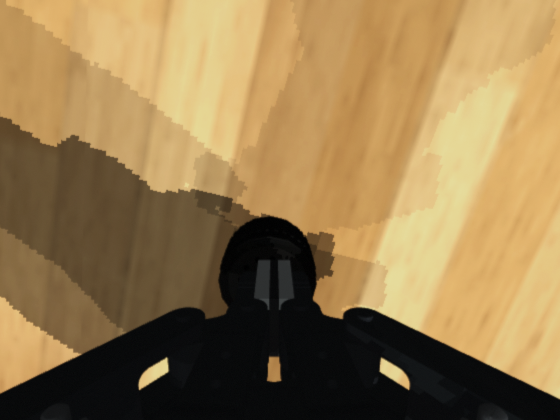

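View pics/s4.png

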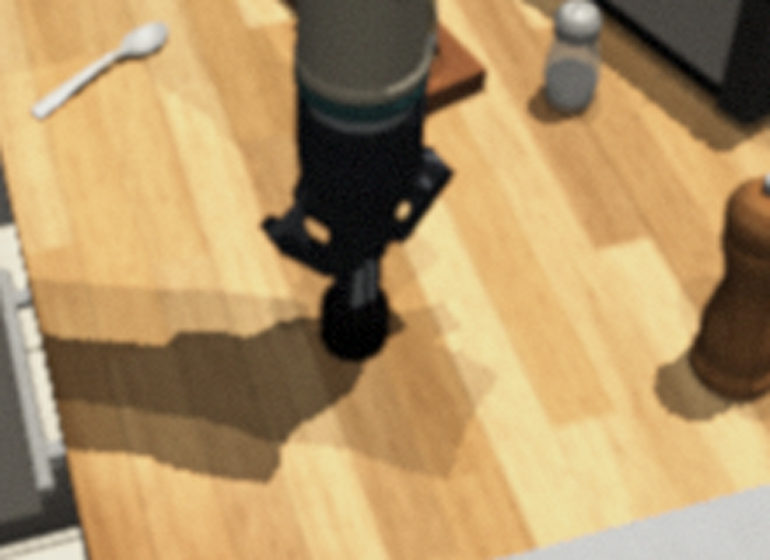

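```bash
python3 - <<'E'
from h import *
w=cv2.imread("pics/w4.png")[190:330,190:350];s=read_camera("side")["image"][265:310,245:300][:,:,::-1]
f=lambda i,w,h:(255*np.clip(cv2.resize(i,(w,h),interpolation=2)/255.*1,0,1)**.4).astype(np.uint8)
cv2.imwrite("pics/x5.png",np.hstack([f(w,400,350),f(s,400,350)]))
for n in("side","top","wrist"):
    c=read_camera(n) if n!="wrist" else wrist()[0]
    for r in cut_out("loose_cap",n)[:2]:print(n,r["confidence"],r["box"],cen(r["mask"]),fitcyl([(c,cen(r["mask"]))],0,.034,.022,[.491,-.25]).x.round(4))
E
```

```text
side 0.62 [261.9, 281.1, 279.6, 304.2] [270.70642202 293.58715596] [ 0.4872 -0.2565]
top 0.65 [344.9, 230.9, 350.6, 244.5] [345.13924051 239.06329114] [ 0.4872 -0.2337]
top 0.4 [222.3, 262.7, 251.2, 298.3] [235.64794007 277.09737828] [0.3972 0.0499]
wrist 0.87 [221.3, 218.4, 315.4, 304.9] [263.54907834 252.11682028] [ 0.4871 -0.2397]
```

View pics/x5.png

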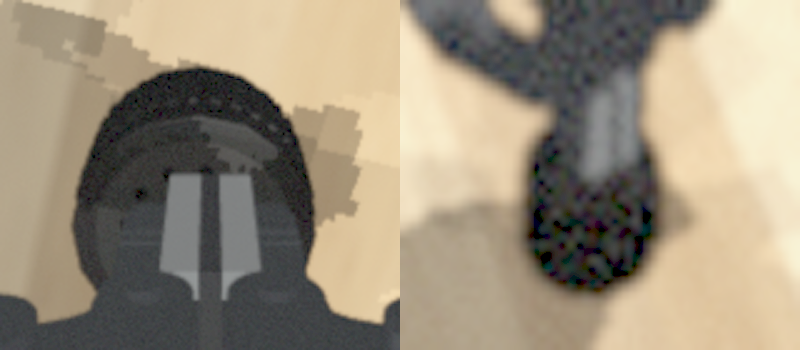

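The enhanced view shows the closed fingertips lying over the cap's top, with their ends at row 259. So the real tips sit about 30 mm or more above the reported TCP, and the fingers closed above the cap. I'll open, rise and measure again.

```bash
python3 -m pendant '0 0 -.5 0 0 0 -1;0 0 -1 0 0 0 1;0 0 -1 0 0 0 1;0 0 -1 0 0 0 1;0 0 -1 0 0 0 1;0 0 -1 0 0 0 1;0 0 0 0 0 0 1;0 0 0 0 0 0 1'
python3 -m pendant '0 0 0 0 0 0 1;0 0 0 0 0 0 1;0 0 0 0 0 0 1'
python3 - <<'E'
from h import *
c,s=wrist();im=c["image"].copy()
print(s["ee_pos"],s["orientation"],s["joint_velocities"])
q=cut_out("loose_cap","wrist")[0]
x=fitcyl([(c,cen(q["mask"]))],0,.034,.022,[.49,-.25]).x;print(q["confidence"],q["box"],x.round(4))
for z in(0,.034):
    a=np.linspace(0,6.28,60);cv2.polylines(im,[proj(c,np.c_[x[0]+.022*np.cos(a),x[1]+.022*np.sin(a),0*a+z]).round().astype(np.int32)],True,(255,0,0))
# predicted open-finger tip corners: tool y=+-.0425, x=+-.011, z=-.013
Tt=c["cam_to_world"]@np.linalg.inv(c["tool_from_camera"])
for dz,col in((-.013,(0,255,0)),(-.043,(255,0,255))):
  for sy in(-1,1):
    P=np.array([[.011,sy*.0425,dz],[.011,sy*.057,dz],[-.011,sy*.057,dz],[-.011,sy*.0425,dz]])@Tt[:3,:3].T+Tt[:3,3]
    cv2.polylines(im,[proj(c,P).round().astype(np.int32)],True,col)
im=(255*(im/255.)**.5).astype(np.uint8)
cv2.imwrite("pics/w6.png",im[:,:,::-1])
print([(n,fitcyl([(k,cen(cut_out("loose_cap",n)[0]["mask"]))],0,.034,.022,[.49,-.25]).x.round(4)) for n in("top","side") for k in[read_camera(n)]])
E
```

```text
clock: 10.45
ee_pos: [0.4934, -0.2459, 0.1144]
orientation: [179.9, 0.0, 104.3]
force: [0.8, 0.5, -0.7]
opening: 0.0852
finger_force: 0.0
clock: 10.75
ee_pos: [0.4926, -0.2457, 0.1131]
orientation: [-179.9, -0.1, 104.3]
force: [0.5, 0.1, 0.7]
opening: 0.0854
finger_force: 0.0
[ 0.49264257 -0.24571691  0.11306506] [-1.79929754e+02 -5.02913285e-02  1.04288079e+02] [-0.03944705 -0.23328676  0.11257475 -0.15065018  0.00125368 -0.02214617
 -0.03359189]
0.87 [244.4, 179.3, 298.5, 246.3] [ 0.4912 -0.2497]
[('top', array([ 0.4917, -0.2475])), ('side', array([ 0.4898, -0.2512]))]
```

View pics/w6.png

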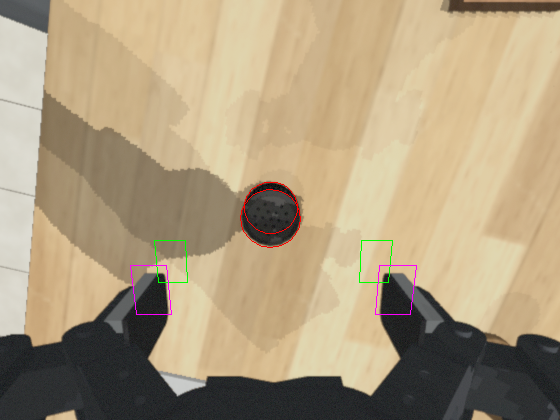

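The cap is undisturbed at (271,214). The fingertips at rows 270–275 match the magenta boxes, 43 mm behind the reported TCP when open instead of 13 mm, so the real offset is about 30 mm. I'll go 33–35 mm lower, in guarded steps.

```bash
python3 -m pendant '-.13 -.12 1 0 0 0 1;0 0 1 0 0 0 1;0 0 1 0 0 0 1;0 0 1 0 0 0 1;0 0 1 0 0 0 1;0 0 1 0 0 0 1;0 0 .3 0 0 0 1;0 0 .3 0 0 0 1'
python3 -m pendant '0 0 .2 0 0 0 1;0 0 .2 0 0 0 1;0 0 .2 0 0 0 1;0 0 0 0 0 0 1'
```

```text
clock: 11.85
ee_pos: [0.4914, -0.2491, -0.0185]
orientation: [-180.0, -0.0, 104.3]
force: [0.6, -0.2, 0.1]
opening: 0.0856
finger_force: 0.0
clock: 12.25
ee_pos: [0.4914, -0.2489, -0.0303]
orientation: [-180.0, -0.0, 104.3]
force: [1.6, 0.6, 0.3]
opening: 0.0856
finger_force: 0.0
```

```bash
python3 -m pendant '0 0 .1 0 0 0 0.5;0 0 0 0 0 0 -1;0 0 0 0 0 0 -1;0 0 0 0 0 0 -1;0 0 0 0 0 0 -1;0 0 0 0 0 0 -1;0 0 0 0 0 0 -1'

```

```text
clock: 12.95
ee_pos: [0.4916, -0.2491, -0.0318]
orientation: [180.0, 0.0, 104.3]
force: [0.2, 1.2, 5.8]
opening: 0.0424
finger_force: 60.8
```

```bash
python3 -m pendant '0 0 -.5 0 0 0 -1;0 0 -1 0 0 0 -1;0 0 -1 0 0 0 -1;0 0 -1 0 0 0 -1;0 0 -1 0 0 0 -1;0 0 -1 0 0 0 -1;0 0 -1 0 0 0 -1;0 0 -1 0 0 0 -1'
python3 -m pendant '.99 .47 -1 0 0 0 -1;.99 .47 0 0 0 0 -1;.99 .47 0 0 0 0 -1;.99 .47 0 0 0 0 -1;.99 .47 0 0 0 0 -1;.99 .47 0 0 0 0 -1' | head -1
python3 -m pendant '.99 .47 0 0 0 0 -1;.99 .47 0 0 0 0 -1;.99 .47 0 0 0 0 -1;.99 .47 0 0 0 0 -1;.99 .47 0 0 0 0 -1;.99 .47 0 0 0 0 -1' |head -1
python3 -m pendant '.99 .47 0 0 0 0 -1;.99 .47 0 0 0 0 -1;.99 .47 0 0 0 0 -1;.99 .47 0 0 0 0 -1;.99 .47 0 0 0 0 -1;.99 .47 0 0 0 0 -1;0 0 0 0 0 0 -1;0 0 0 0 0 0 -1'
python3 -m pendant '0 0 0 0 0 0 -1;0 0 0 0 0 0 -1;0 0 0 0 0 0 -1'
python3 - <<'E'
from h import *
c,s=wrist();im=c["image"].copy()
print(s["ee_pos"],s["orientation"],s["opening"],s["finger_force"])
for t in("loose_cap","jar_green"):
  for q in cut_out(t,"wrist")[:3]: print(t,round(q["confidence"],2),np.round(q["box"],1),cen(q["mask"]).round(1))
Tt=c["cam_to_world"]@np.linalg.inv(c["tool_from_camera"])
a=np.linspace(0,6.28,60)
for z in(-.033,-.067):
    P=np.c_[.022*np.cos(a),.022*np.sin(a),0*a+z]@Tt[:3,:3].T+Tt[:3,3];cv2.polylines(im,[proj(c,P).round().astype(np.int32)],True,(255,0,0))
for z,r in((.121,.015),(.088,.023)):
    cv2.polylines(im,[proj(c,np.c_[.5664+r*np.cos(a),.1376+r*np.sin(a),0*a+z]).round().astype(np.int32)],True,(0,255,0))
im=(255*(im/255.)**.5).astype(np.uint8)[150:350,140:410]
sd=read_camera("side")["image"][90:240,215:340];sd=cv2.resize((255*(sd/255.)**.6).astype(np.uint8),(375,450),interpolation=2)
cv2.imwrite("pics/w7.png",np.hstack([cv2.copyMakeBorder(cv2.resize(im,(425,315),interpolation=2),0,135,0,0,0),sd])[:,:,::-1])
E
```

```text
clock: 13.75
ee_pos: [0.4913, -0.2489, 0.119]
orientation: [-180.0, 0.0, 104.3]
force: [0.3, -0.9, -0.5]
opening: 0.0419
finger_force: 60.7
clock: 14.35
clock: 14.95
clock: 15.75
ee_pos: [0.5671, 0.1381, 0.1379]
orientation: [-180.0, 0.0, 104.3]
force: [-0.7, -0.4, -0.3]
opening: 0.0422
finger_force: 60.7
clock: 16.05
ee_pos: [0.5674, 0.1371, 0.1379]
orientation: [-180.0, 0.0, 104.2]
force: [-0.9, -0.4, -0.1]
opening: 0.0418
finger_force: 60.7
[0.5674413  0.13708396 0.1379375 ] [-1.79996587e+02  1.42197807e-02  1.04207193e+02] 0.041819353944222024 60.6968804821372
loose_cap 0.93 [215.8 234.  335.2 376.5] [273.4 305.1]
loose_cap 0.64 [235.3 363.8 304.1 383.1] [269.4 374.4]
jar_green 0.93 [238.3 172.4 307.8 240.3] [271.5 207.7]
```

View pics/w7.png

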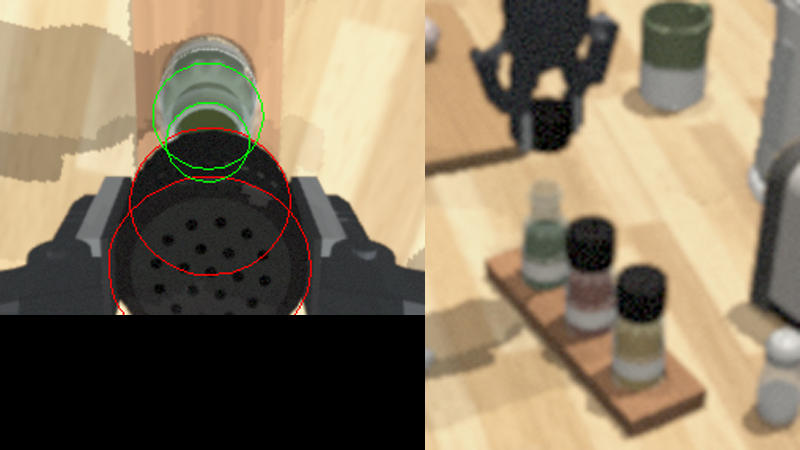

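The cap in the hand matches the model outline centred on the tool, skirt 33 mm behind TCP. The green jar's rim arc fits the drawn circle, and all three jars stand upright. I'll correct by 1 mm and lower until just above tongue contact.

```bash
python3 -m pendant '.04 -.04 .5 0 0 0 -1;0 0 .5 0 0 0 -1;0 0 .5 0 0 0 -1;0 0 .5 0 0 0 -1;0 0 .3 0 0 0 -1;0 0 .2 0 0 0 -1'
python3 -m pendant '0 0 .2 0 0 0 -1;0 0 .2 0 0 0 -1;0 0 .2 0 0 0 -1;0 0 0 0 0 0 -1;0 0 0 0 0 0 -1'

```

```text
clock: 16.85
ee_pos: [0.5661, 0.1386, 0.0868]
orientation: [-179.9, 0.0, 104.3]
force: [-1.2, -0.6, 0.3]
opening: 0.0426
finger_force: 60.7
clock: 17.35
ee_pos: [0.5665, 0.1387, 0.0758]
orientation: [180.0, -0.0, 104.3]
force: [0.0, -0.5, -0.6]
opening: 0.0421
finger_force: 60.7
```

```bash
python3 -m pendant '-.05 0 .1 0 0 0 -1;0 0 .1 0 0 0 -1;0 0 .1 0 0 0 -1;0 0 .1 0 0 0 -1;0 0 0 0 0 0 -1'
python3 -m pendant '0 0 .1 0 0 0 -1;0 0 0 0 0 0 -1'
python3 -m pendant '0 0 .1 0 0 0 -1;0 0 0 0 0 0 -1'
python3 -m pendant '0 0 .1 0 0 0 -1;0 0 0 0 0 0 -1'
```

```text
clock: 17.85
ee_pos: [0.5664, 0.1378, 0.0674]
orientation: [-180.0, -0.0, 104.3]
force: [0.1, 0.4, -0.6]
opening: 0.0422
finger_force: 60.7
clock: 18.05
ee_pos: [0.5669, 0.138, 0.0661]
orientation: [180.0, -0.0, 104.3]
force: [-1.6, 0.7, 3.9]
opening: 0.042
finger_force: 61.1
clock: 18.25
ee_pos: [0.5672, 0.138, 0.0646]
orientation: [179.9, -0.0, 104.3]
force: [-1.9, -0.4, 6.0]
opening: 0.0416
finger_force: 61.4
clock: 18.45
ee_pos: [0.5667, 0.1376, 0.0617]
orientation: [180.0, 0.0, 104.3]
force: [0.5, 0.7, -1.2]
opening: 0.0418
finger_force: 60.9
```

Contact came at the expected height and the force has dropped, so it has clicked. I'll keep pressing down to the hard stop.

```bash
python3 -m pendant '0 0 .1 0 0 0 -1;0 0 0 0 0 0 -1'
python3 -m pendant '0 0 .1 0 0 0 -1;0 0 0 0 0 0 -1'
python3 -m pendant '0 0 .1 0 0 0 -1;0 0 0 0 0 0 -1'
python3 -m pendant '0 0 .1 0 0 0 -1;0 0 0 0 0 0 -1'
```

```text
clock: 18.65
ee_pos: [0.5664, 0.1377, 0.0593]
orientation: [-180.0, -0.0, 104.3]
force: [0.0, 0.9, -0.6]
opening: 0.0422
finger_force: 60.9
clock: 18.85
ee_pos: [0.5671, 0.1378, 0.0592]
orientation: [179.9, -0.0, 104.3]
force: [-3.4, -0.0, 11.3]
opening: 0.0419
finger_force: 62.3
clock: 19.05
ee_pos: [0.5679, 0.1379, 0.0592]
orientation: [179.8, -0.1, 104.3]
force: [-6.4, -0.7, 26.5]
opening: 0.0423
finger_force: 63.9
clock: 19.25
ee_pos: [0.5686, 0.138, 0.0592]
orientation: [179.7, -0.1, 104.3]
force: [-10.3, -1.7, 40.7]
opening: 0.042
finger_force: 65.4
```

```bash
python3 -m pendant '0 0 -.03 0 0 0 -1;0 0 0 0 0 0 -1;0 0 0 0 0 0 -1;0 0 0 0 0 0 -1;0 0 0 0 0 0 -1;0 0 0 0 0 0 -1;0 0 0 0 0 0 -1;0 0 0 0 0 0 -1'
python3 -m pendant '0 0 -.05 0 0 0 -1;0 0 -.05 0 0 0 -1;0 0 -.05 0 0 0 -1;0 0 -.05 0 0 0 -1;0 0 -.1 0 0 0 -1;0 0 -.1 0 0 0 -1;0 0 -.1 0 0 0 -1;0 0 0 0 0 0 -1'

```

```text
clock: 20.05
ee_pos: [0.5683, 0.138, 0.0592]
orientation: [179.8, -0.1, 104.3]
force: [-7.8, -0.7, 35.5]
opening: 0.0424
finger_force: 64.7
clock: 20.85
ee_pos: [0.5668, 0.1377, 0.0643]
orientation: [-180.0, 0.0, 104.3]
force: [-0.5, -0.3, -1.9]
opening: 0.042
finger_force: 60.9
```

The jar's weight now shows at the wrist (−1.9 N). I'll lift it.

```bash
python3 -m pendant '0 0 -.3 0 0 0 -1;0 0 -.5 0 0 0 -1;0 0 -.5 0 0 0 -1;0 0 -.5 0 0 0 -1;0 0 -.5 0 0 0 -1;0 0 -.5 0 0 0 -1;0 0 -.5 0 0 0 -1;0 0 -.5 0 0 0 -1'
python3 -m pendant '0 0 -.5 0 0 0 -1;0 0 -.4 0 0 0 -1;0 0 -.2 0 0 0 -1;0 0 0 0 0 0 -1;0 0 0 0 0 0 -1;0 0 0 0 0 0 -1;0 0 0 0 0 0 -1;0 0 0 0 0 0 -1'
python3 - <<'E'
from h import *
for n in("side","top"):
    c=read_camera(n)
    for t in("jar_green","loose_cap","fitted_1","jar_red","jar_yellow","teaspoon","salt_shaker","pepper_mill"):
        for q in cut_out(t,n)[:3]:
            print(n,t,round(q["confidence"],2),np.round(q["box"]).tolist(),cen(q["mask"]).round(1))
    if n=="side":
        for z in(.09,.1,.11):print(z,proj(c,np.array([[.5664,.1376,z],[.5664,.1376,z+.076],[.5664,.1376,z+.079],[.5664,.1376,z+.113]])).round(0).tolist())
E
```

```text
clock: 21.65
ee_pos: [0.5667, 0.1378, 0.1414]
orientation: [180.0, -0.0, 104.3]
force: [0.5, -0.0, -1.7]
opening: 0.0419
finger_force: 61.0
clock: 22.45
ee_pos: [0.5665, 0.1376, 0.1621]
orientation: [-180.0, 0.0, 104.3]
force: [-0.7, 0.5, -0.5]
opening: 0.0423
finger_force: 61.0
side jar_green 0.75 [248.0, 131.0, 266.0, 163.0] [255. 146.]
side loose_cap 0.68 [249.0, 114.0, 264.0, 131.0] [256.6 123.6]
side fitted_1 0.77 [279.0, 176.0, 297.0, 198.0] [287.3 187.7]
side fitted_1 0.55 [262.0, 161.0, 281.0, 185.0] [270.3 171.9]
side jar_red 0.91 [264.0, 180.0, 280.0, 205.0] [269.8 191.6]
side jar_yellow 0.96 [278.0, 195.0, 298.0, 221.0] [286.1 208.5]
side teaspoon 0.72 [178.0, 204.0, 217.0, 235.0] [200.2 218.3]
side salt_shaker 0.74 [325.0, 197.0, 344.0, 232.0] [333.9 216.8]
side pepper_mill 0.91 [370.0, 251.0, 400.0, 317.0] [384.7 282.9]
0.09 [[255.0, 161.0], [255.0, 138.0], [255.0, 137.0], [255.0, 126.0]]
0.1 [[255.0, 158.0], [255.0, 135.0], [255.0, 134.0], [255.0, 122.0]]
0.11 [[255.0, 155.0], [255.0, 131.0], [255.0, 130.0], [255.0, 119.0]]
top jar_green 0.7 [196.0, 199.0, 200.0, 215.0] [198.2 207.6]
top loose_cap 0.65 [192.0, 194.0, 196.0, 210.0] [193. 202.]
top fitted_1 0.79 [250.0, 178.0, 270.0, 198.0] [259.2 189.6]
top jar_yellow 0.62 [256.0, 200.0, 266.0, 206.0] [262.4 201.2]
top teaspoon 0.77 [223.0, 260.0, 250.0, 301.0] [236.5 278.1]
top salt_shaker 0.56 [275.0, 141.0, 294.0, 163.0] [284.  152.8]
top salt_shaker 0.23 [226.0, 260.0, 250.0, 300.0] [236.7 278.6]
top pepper_mill 0.97 [372.0, 130.0, 406.0, 164.0] [388.  145.7]
```

The green jar hangs under its cap, about 103 mm up and upright, and the other things haven't moved.

```bash
python3 -c "from rig import *;print(close_job())"
```

```text
the job is handed in; nothing more can be done
None
```

Done: I snapped the loose cap home on the open green jar, pressed it at 35–40 N for about a second, and am holding the jar upright by its cap about 10 cm above its recess; the first grasp missed because the fingertips sit about 30 mm short of the reported TCP, and the cameras showed nothing else moved.

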